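Bolt the courier sample box

ROBOT

A 6-joint arm with a two-finger parallel gripper is mounted at the origin on the work surface. World frame = base frame: x ahead of the robot, y to its left, z up, the work surface at z = 0. Lengths are in m, angles in degrees, forces in N, time in s.
With the tool pointing down it reaches from about 0.35 to 0.875 m from the base axis. Payload 4.2 kg.
Tool frame: the origin (TCP) lies at the very end of the fingers, on their centre line; the grasp point (between the pads) lies behind it (r.grip_point_offset is the z of the grasp point in the tool frame, in m); z points along the fingers, y is the direction in which the jaws open and shut (so a half turn about z gives the same grasp; the last joint's range is limited). The gripper opens to 87 mm and grips with 3 to 60 N. Pads are 19 mm wide; open, the fingers measure 117 mm over their backs; the gripper's body (75 mm by 190 mm) begins 51 mm behind the grasp point.
Start: joints at [81.738, 22.042, 0.453, 0, -68.411, -14.817], TCP at [0.245, 0.575, 0.223] pointing down, gripper open.
Joint ranges: [-179.83, 179.83], [-69.29, 118.12], [-61.27, 80.66], [-181.25, 117.63], [-171.15, -9.14], [-177.46, 177.46]. Speed limits (degrees/s): [159.86, 159.86, 180, 180, 180, 180].

INTERFACE

Orientations are given as a 3x3 rotation matrix whose columns are the frame's x, y, z axes.
In Python, from station import r, capture, workorder gives the robot as it stands. The module is installed in compiled form; this text tells all that it offers.
- The arm moves only by the shell command python3 -m crank 'ROWS'. ROWS is JSON, a list of rows, each an object with "delta_rot": the turn, a rotation vector about the tool's x, y, z in rad, a list of three; "linear": the shift along the tool's x, y, z in m, a list of three; "gripper": the opening in per cent of the stroke, from 0 (shut) to 100 (fully open). A call has 1 to 10 rows; each row shifts and turns the commanded pose from where the row before left it, along the tool's axes as they then stand; what a row does not reach is not made up. A row lasts 1/8 s, in which the tool goes at most 62.5 mm and 10.7 degrees, less where a joint would pass 70% of its speed; a pose out of reach is approached as far as the arm can. A call is refused whole if a number of a shift passes 0.0625 or a number of a turn 0.188, either way. A call with a gripper value outside its range is refused whole. The fingers move at their own pace and stop on an object; the grip force is fixed at half the most. Time passes only in rows, so rows that do not move let the fingers close. It gives the time, the measured TCP pose, the force and the opening at its end, in the units of the state.
- r.sense(): the state, without advancing time (a new reading comes with each control period).
- capture(name): name is "scene" or "top"; returns a dict with "img" (420x560x3 uint8, blue, green, red), "fx", "fy", "cx", "cy" (pixels), "world_from_camera" (4x4, takes a point from camera to world coordinates). Camera axes: x right, y down, z forward; pixel columns grow to the right and rows downward; lengths in m; the calibration is good to about 2 mm. A picture is of the moment at which its call begins. There is no depth.
- workorder.finish_job(): hands the job in, once; it reports no verdict.
The state is a dict: "time_s": time; "joints": joint angles; "joint_velocities": joint speeds; "effort": joint torques, N m; "tcp_pos": TCP position; "ee_rot": TCP orientation; "wrist_force": force on the tool from outside, world axes, zero at the start; "moment": the same for the moment, N m; "gripper_width": opening from 0.0 (shut) to 1.0 (fully open).
Only numpy, scipy, OpenCV 4.12 (cv2) and the standard library are available. Lean on these libraries where they do the work, as an engineer would, in place of code of your own. Each camera call takes 0.05 s, during which the arm holds its last target.

TASK

The sample box with the turquoise lid is packed for the courier: lift its bolt handle up out of the notch, slide the bolt across through the keeper on the rim, and drop the handle down into the other notch, so that the lid is locked. Leave the bolt of the yellow-lidded box as it is.

Things in the scene. Friction and masses are not known exactly. Their poses are not given: they have to be found in the camera images.
- turquoise_box: Light grey sample box with a turquoise lid, fixed, 150 (x) x 260 (y) x 95 mm high. Origin: centre of its underside; z up; -x is its front, roughly facing the robot; +y the end with the grey rim and steel keeper. A steel bolt 12 mm thick lies on the lid along y, its axis at x = -35, z = 119 mm. In front of it stands a dark comb (x -75 to -65, top z = 135 mm) with two notches; nothing is higher.
- turquoise_knob (a point): Centre of its black ball knob, diameter 22 mm, on an 8 mm stem, 70 mm from the bolt's axis. Lying level in a notch it is at x = -105, z = 119 mm of the box frame, with free space below and around. It swings up about the bolt's axis (towards +x) by at most 72 degrees, and falls back if let go. Gripped along box y, the ball turns between the fingers as it is led on its arc.
- turquoise_bolt (a joint): Slide of that bolt in m: 0 = fully back (knob at y = -40 mm of the box frame), 0.06 = end stop, locked (y = +20), moving to box +y; friction 1.5 N. Start notch: 0 to 0.011; home notch: 0.049 to 0.06. Between them the comb's land blocks it unless the handle is swung up 36 degrees or more (knob 41 mm higher); 45 to 55 degrees is comfortable. It starts at 0 to 0.008, handle level.
- yellow_knob (a point): Centre of the black knob on the bolt of the yellow-lidded box, which is otherwise the same in shape and size; that bolt also starts open, and is to be left alone.

How it is judged:
By the outcome, as a careful person would: the job done as asked, in the order asked, and still so for the second after the job is handed in, with the robot touching nothing.
It also fails if it takes over 38 s, if anything falls off the work surface, if the arm or the gripper's body presses on something with over 40 N, if the wrist force passes 120 N, or if a joint passes its speed limit or range.

## Working session

There is one attempt and no reset: what is moved stays moved. The work goes in short steps, Python scripts to look and compute and a shell command to move; the robot and the scene stay as the last step left them, time stands still between calls to the robot, and variables do not carry over. Pictures are saved under pics/ and viewed, and the job is handed in when it is done.

```bash
mkdir -p pics
python3 - <<'E'
from station import r,capture,workorder
import cv2,numpy as np
s=r.sense();print(s, r.grip_point_offset)
for n in("scene","top"):
    c=capture(n);cv2.imwrite(f"pics/{n}0.png",c["img"]);np.set_printoptions(suppress=True,precision=4)
    print(n,c["fx"],c["fy"],c["cx"],c["cy"],c["world_from_camera"])
    np.savez(f"pics/{n}0.npz",**c)
E
```

```text
{'time_s': 0.0, 'joints': array([ 8.17385723e+01,  2.20898971e+01,  3.78343752e-01, -2.97947012e-02,
       -6.84120538e+01, -1.48139770e+01]), 'joint_velocities': array([ 0.04459175, -0.06353478,  0.13481018, -0.13055174, -0.02579439,
        0.07910555]), 'effort': array([ 2.36120641e-04, -3.90668750e+01,  1.87408215e+01,  4.21988055e+00,
        1.11978175e-02, -1.78773894e-04]), 'tcp_pos': array([0.24472943, 0.57441728, 0.22145683]), 'ee_rot': array([[ 9.19914652e-01, -3.92117853e-01, -7.88503841e-04],
       [-3.92118637e-01, -9.19912337e-01, -2.06543791e-03],
       [ 8.45406673e-05,  2.20921365e-03, -9.99997556e-01]]), 'wrist_force': array([-0.19057689,  0.75497031, -0.31740355]), 'moment': array([-0.0385153 , -0.00138057,  0.00950215]), 'gripper_width': 1.0005998933652023} -0.0187
scene 381.8126191903587 381.8126191903587 279.21452902420265 216.77897875704423 [[-0.8253  0.4448 -0.3479  0.8441]
 [ 0.5646  0.6606 -0.4948  0.3451]
 [ 0.0097 -0.6048 -0.7963  0.7276]
 [ 0.      0.      0.      1.    ]]
top 447.81085082045894 447.81085082045894 278.78446121939646 211.05696355863802 [[-0.0325 -0.9768  0.2116  0.4045]
 [-0.9995  0.0305 -0.0129 -0.0428]
 [ 0.0062 -0.2119 -0.9773  0.8932]
 [ 0.      0.      0.      1.    ]]
```

View pics/scene0.png

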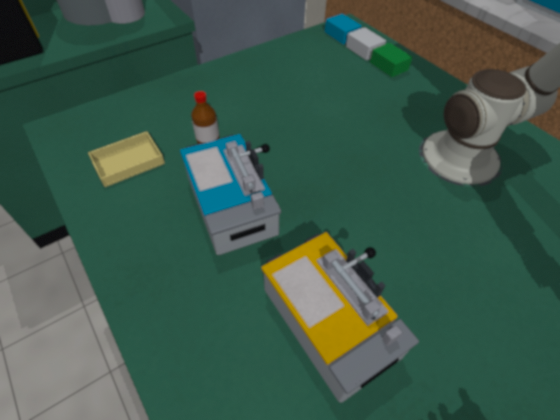

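View pics/top0.png

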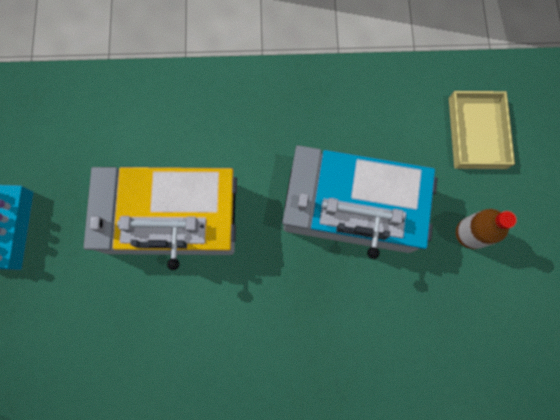

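```bash
cat > h.py <<'E'
import cv2,numpy as np
np.set_printoptions(suppress=True,precision=4)
def ray(c,u,v):
    M=c["world_from_camera"];d=np.array([(u-c["cx"])/c["fx"],(v-c["cy"])/c["fy"],1.])
    d=M[:3,:3]@d;return M[:3,3],d/np.linalg.norm(d)
def tri(rays):
    A=np.zeros((3,3));b=np.zeros(3)
    for o,d in rays:
        P=np.eye(3)-np.outer(d,d);A+=P;b+=P@o
    X=np.linalg.solve(A,b);return X,[np.linalg.norm((np.eye(3)-np.outer(d,d))@(X-o)) for o,d in rays]
def plane(c,u,v,z):
    o,d=ray(c,u,v);return o+d*(z-o[2])/d[2]
def blobs(img,mask,mina=15):
    n,l,st,ce=cv2.connectedComponentsWithStats(mask.astype(np.uint8))
    return [(tuple(np.round(ce[i],1)),tuple(st[i])) for i in range(1,n) if st[i][4]>=mina]
E
python3 - <<'E'
from h import *
for n,roi in(("scene",(120,170,235,295)),("top",(225,275,330,410))):
    c=np.load(f"pics/{n}0.npz");im=c["img"];a,b,p,q=roi
    m=np.zeros(im.shape[:2],bool);m[a:b,p:q]=im[a:b,p:q].max(2)<45
    print(n,"black",blobs(im,m,8))
    hsv=cv2.cvtColor(im,cv2.COLOR_BGR2HSV)
    t=(hsv[...,0]>92)&(hsv[...,0]<110)&(hsv[...,1]>170)&(hsv[...,2]>90)
    print("turq",blobs(im,t,100))
    rd=((hsv[...,0]<6)|(hsv[...,0]>174))&(hsv[...,1]>190)&(hsv[...,2]>120)
    print("red",blobs(im,rd,20))
    cr=im[a-60:b+60,max(p-40,0):q+40]
    cv2.imwrite(f"pics/{n}_crop.png",cv2.resize(cr,None,fx=4,fy=4,interpolation=cv2.INTER_CUBIC)[:600,:800]);print("crop origin",max(p-40,0),a-60)
E
```

```text
scene black [((np.float64(265.0), np.float64(147.8)), (np.int32(261), np.int32(144), np.int32(8), np.int32(9), np.int32(48))), ((np.float64(253.7), np.float64(159.7)), (np.int32(250), np.int32(154), np.int32(8), np.int32(12), np.int32(52)))]
turq [((np.float64(549.4), np.float64(3.9)), (np.int32(531), np.int32(0), np.int32(29), np.int32(13), np.int32(199))), ((np.float64(340.6), np.float64(26.6)), (np.int32(326), np.int32(14), np.int32(36), np.int32(30), np.int32(599))), ((np.float64(217.5), np.float64(179.7)), (np.int32(180), np.int32(134), np.int32(71), np.int32(81), np.int32(1747)))]
red [((np.float64(199.7), np.float64(96.2)), (np.int32(195), np.int32(92), np.int32(10), np.int32(10), np.int32(83)))]
crop origin 195 60
top black [((np.float64(340.5), np.float64(229.9)), (np.int32(338), np.int32(229), np.int32(6), np.int32(3), np.int32(10))), ((np.float64(361.8), np.float64(233.1)), (np.int32(351), np.int32(231), np.int32(21), np.int32(5), np.int32(49))), ((np.float64(372.8), np.float64(252.8)), (np.int32(367), np.int32(248), np.int32(13), np.int32(11), np.int32(104)))]
turq [((np.float64(372.8), np.float64(195.7)), (np.int32(311), np.int32(150), np.int32(124), np.int32(99), np.int32(3916))), ((np.float64(13.9), np.float64(224.1)), (np.int32(0), np.int32(185), np.int32(33), np.int32(84), np.int32(1991)))]
red [((np.float64(505.6), np.float64(219.2)), (np.int32(496), np.int32(212), np.int32(20), np.int32(16), np.int32(237)))]
crop origin 290 165
```

Run:
```python
from h import *
S=dict(np.load("pics/scene0.npz"));T=dict(np.load("pics/top0.npz"))
print("knob",tri([ray(S,265.3,148),ray(T,373.3,252.5)]))
print("cap",tri([ray(S,200.2,96),ray(T,507,219.5)]))
im=T["img"];hsv=cv2.cvtColor(im,cv2.COLOR_BGR2HSV)
t=((hsv[...,0]>92)&(hsv[...,0]<110)&(hsv[...,1]>170)&(hsv[...,2]>90)).astype(np.uint8)
n,l,st,ce=cv2.connectedComponentsWithStats(t);i=[k for k in range(1,n) if st[k][0]>300][0]
cnt=max(cv2.findContours((l==i).astype(np.uint8),0,2)[0],key=len)
h=cv2.convexHull(cnt);q=cv2.approxPolyDP(h,6,True)[:,0];print("lid quad px",q.tolist())
P=[plane(T,*p,0.11) for p in q];print(np.array(P))
```

```text
knob (array([ 0.4932, -0.2143,  0.1211]), [np.float64(3.1477984802509225e-05), np.float64(3.147798480254796e-05)])
cap (array([ 0.5395, -0.4415,  0.1457]), [np.float64(4.108616732402441e-06), np.float64(4.10861673234103e-06)])
lid quad px [[323, 151], [433, 168], [426, 248], [313, 229]]
[[ 0.6848 -0.1384  0.11  ]
 [ 0.646  -0.3382  0.11  ]
 [ 0.4995 -0.3102  0.11  ]
 [ 0.5396 -0.1128  0.11  ]]
```

View pics/top_crop.png

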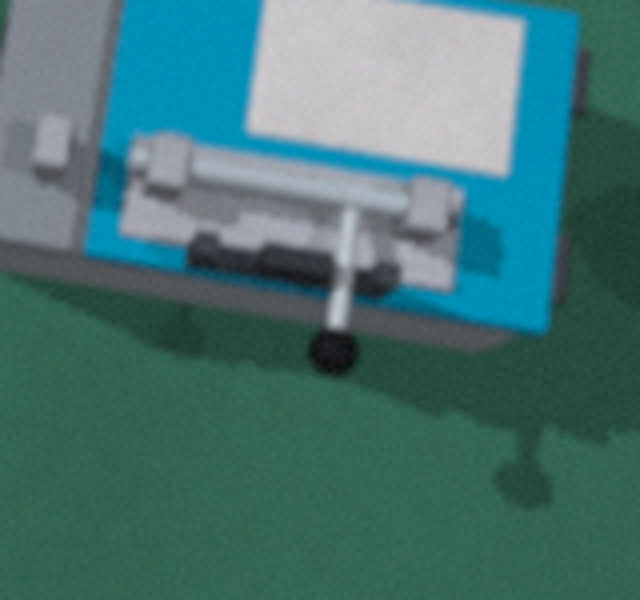

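View pics/scene_crop.png

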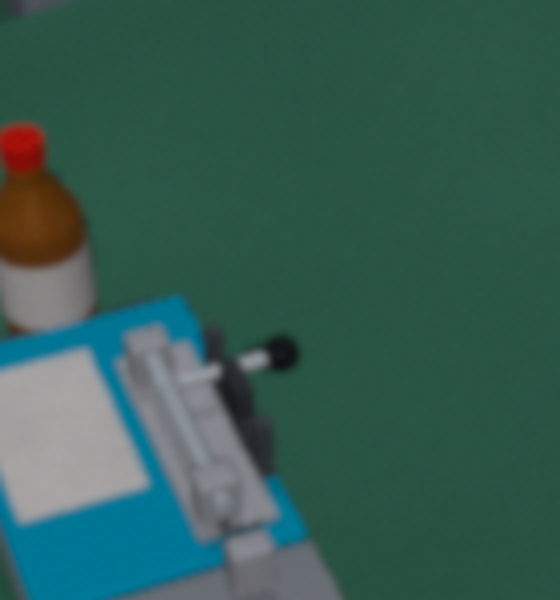

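The turquoise knob is at scene (265,148) and top (373,252.5), which triangulates to (0.493, -0.214, 0.121). The lid edges give a box yaw of about -11°. The bottle cap sits at about 0.146 m height, 0.21 m beyond the knob. I'll turn the jaws onto box y and travel there at z ≈ 0.22.

```bash
python3 -m crank '[{"delta_rot":[0,0,-0.104],"linear":[0,0,-0.01],"gripper":100},{"delta_rot":[0,0,-0.104],"linear":[0,0,-0.01],"gripper":100},{"delta_rot":[0,0,0],"linear":[0.028,0.052,0],"gripper":100},{"delta_rot":[0,0,0],"linear":[0.028,0.052,0],"gripper":100},{"delta_rot":[0,0,0],"linear":[0.028,0.052,0],"gripper":100},{"delta_rot":[0,0,0],"linear":[0.028,0.052,0],"gripper":100},{"delta_rot":[0,0,0],"linear":[0.028,0.052,0],"gripper":100},{"delta_rot":[0,0,0],"linear":[0.028,0.052,0],"gripper":100},{"delta_rot":[0,0,0],"linear":[0.028,0.052,0],"gripper":100},{"delta_rot":[0,0,0],"linear":[0.028,0.052,0],"gripper":100}]'
```

```text
time_s: 1.35
tcp_pos: [0.3841, 0.1216, 0.2426]
ee_rot: [[0.981, -0.193, 0.0], [-0.193, -0.981, 0.0], [0.0, -0.0, -1.0]]
wrist_force: [1.8, 0.8, 1.4]
gripper_width: 1.001
```

```bash
python3 -m crank '[{"delta_rot":[0,0,0],"linear":[0.0285,0.051,0],"gripper":100},{"delta_rot":[0,0,0],"linear":[0.0285,0.051,0],"gripper":100},{"delta_rot":[0,0,0],"linear":[0.0285,0.051,0],"gripper":100},{"delta_rot":[0,0,0],"linear":[0.0285,0.051,0],"gripper":100},{"delta_rot":[0,0,0],"linear":[0.0285,0.051,0],"gripper":100},{"delta_rot":[0,0,0],"linear":[0.0285,0.051,0],"gripper":100},{"delta_rot":[0,0,0],"linear":[0,0,0],"gripper":100},{"delta_rot":[0,0,0],"linear":[0,0,0],"gripper":100}]'
python3 - <<'E'
from h import *
from station import r,capture
s=r.sense();p=s["tcp_pos"];R=s["ee_rot"];print(p,s["joints"],s["wrist_force"])
print("to knob, tool axes (tcp, grasp off -0.0187):",R.T@(np.array([0.4932,-0.2143,0.120])-p)+[0,0,0.0187])
for n in("scene","top"):
    c=capture(n);cv2.imwrite(f"pics/{n}1.png",c["img"])
E
```

```text
time_s: 2.35
tcp_pos: [0.4922, -0.2098, 0.2419]
ee_rot: [[0.981, -0.194, -0.002], [-0.194, -0.981, 0.001], [-0.002, -0.0, -1.0]]
wrist_force: [-0.6, -0.6, -0.7]
gripper_width: 0.997
[ 0.4922 -0.2098  0.2419] [ -5.7224  12.513  -10.3206  -0.0277 -67.258   84.5232] [-0.6138 -0.6203 -0.6697]
to knob, tool axes (tcp, grasp off -0.0187): [0.0021 0.0043 0.1406]
```

View pics/scene1.png

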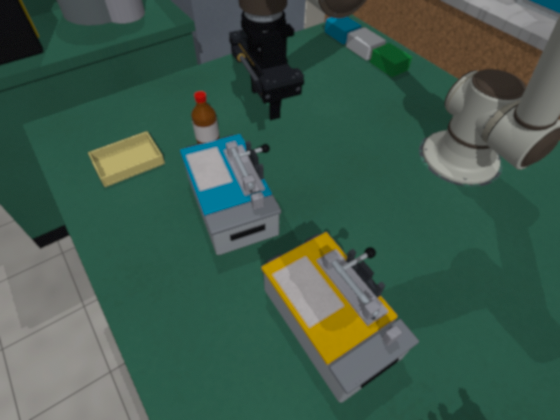

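View pics/top1.png

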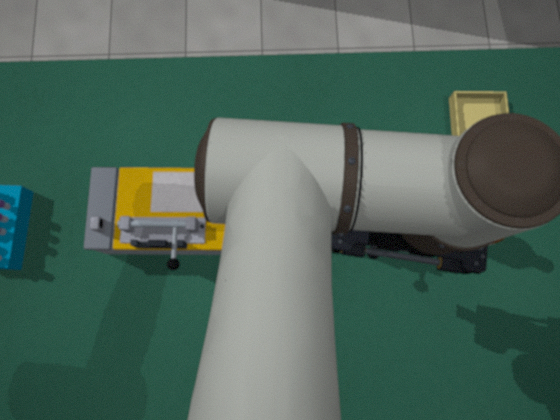

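```bash
python3 -m crank '[{"delta_rot":[0,0,0],"linear":[0.001,0.004,0.03],"gripper":100},{"delta_rot":[0,0,0],"linear":[0,0,0.03],"gripper":100},{"delta_rot":[0,0,0],"linear":[0,0,0.03],"gripper":100},{"delta_rot":[0,0,0],"linear":[0,0,0],"gripper":100}]'
python3 - <<'E'
from h import *
from station import r,capture
s=r.sense();p=s["tcp_pos"];R=s["ee_rot"];print(p,s["wrist_force"])
print("to knob:",R.T@(np.array([0.4932,-0.2143,0.120])-p)+[0,0,0.0187])
c=capture("scene")
M=np.linalg.inv(c["world_from_camera"])
for q in (p,p+R@[0,.0435,0],p-R@[0,.0435,0],[0.4932,-0.2143,0.120]):
    x=M[:3,:3]@q+M[:3,3];print(c["fx"]*x[0]/x[2]+c["cx"],c["fy"]*x[1]/x[2]+c["cy"])
cv2.imwrite("pics/scene2.png",cv2.resize(c["img"][40:240,150:350],None,fx=3,fy=3,interpolation=cv2.INTER_CUBIC))
E
```

```text
time_s: 2.95
tcp_pos: [0.4913, -0.2124, 0.151]
ee_rot: [[0.981, -0.192, -0.005], [-0.192, -0.981, 0.001], [-0.005, -0.0, -1.0]]
wrist_force: [-0.5, -0.1, -0.7]
gripper_width: 1.002
[ 0.4913 -0.2124  0.151 ] [-0.5244 -0.1288 -0.6556]
to knob: [0.0024 0.0015 0.0497]
266.2141430365893 138.20259202435244
259.1107218766226 126.52523914089002
273.726977414981 150.55298153608732
265.32124108008145 148.35050351096433
```

View pics/scene2.png

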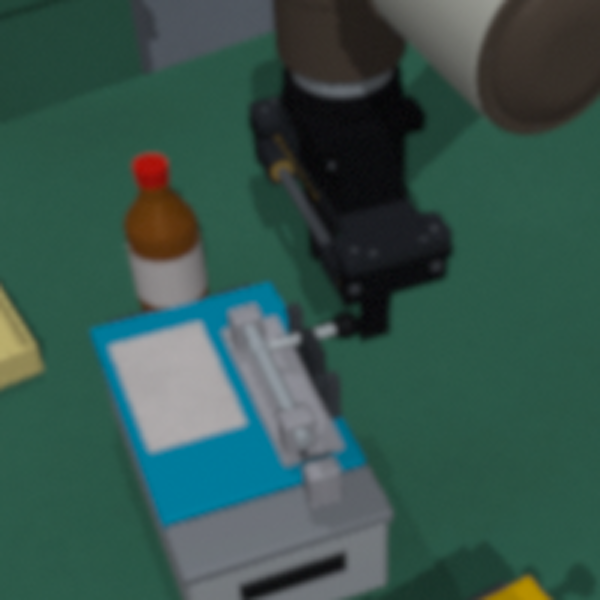

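The near finger tip shows at about px (275,150), right where the projection puts it, and the knob at (265,148) lies between the fingers. I'll finish the descent and close.

```bash
python3 -m crank '[{"delta_rot":[0,0,0],"linear":[0.002,0.0015,0.025],"gripper":100},{"delta_rot":[0,0,0],"linear":[0,0,0.024],"gripper":100},{"delta_rot":[0,0,0],"linear":[0,0,0],"gripper":100},{"delta_rot":[0,0,0],"linear":[0,0,0],"gripper":60}]'
python3 -m crank '[{"delta_rot":[0,0,0],"linear":[0,0,0],"gripper":0},{"delta_rot":[0,0,0],"linear":[0,0,0],"gripper":0},{"delta_rot":[0,0,0],"linear":[0,0,0],"gripper":0},{"delta_rot":[0,0,0],"linear":[0,0,0],"gripper":0},{"delta_rot":[0,0,0],"linear":[0,0,0],"gripper":0},{"delta_rot":[0,0,0],"linear":[0,0,0],"gripper":0}]'
python3 - <<'E'
from h import *
from station import r,capture
c=capture("scene")
cv2.imwrite("pics/scene3.png",cv2.resize(c["img"][40:240,150:350],None,fx=3,fy=3,interpolation=cv2.INTER_CUBIC))
E
```

```text
time_s: 3.5
tcp_pos: [0.496, -0.2159, 0.1056]
ee_rot: [[0.981, -0.192, 0.003], [-0.192, -0.981, -0.001], [0.004, 0.0, -1.0]]
wrist_force: [0.6, 0.2, -0.6]
gripper_width: 0.952
time_s: 4.25
tcp_pos: [0.4946, -0.2158, 0.1035]
ee_rot: [[0.981, -0.194, -0.0], [-0.194, -0.981, 0.0], [-0.0, -0.0, -1.0]]
wrist_force: [0.1, 1.7, 0.2]
gripper_width: 0.286
```

View pics/scene3.png

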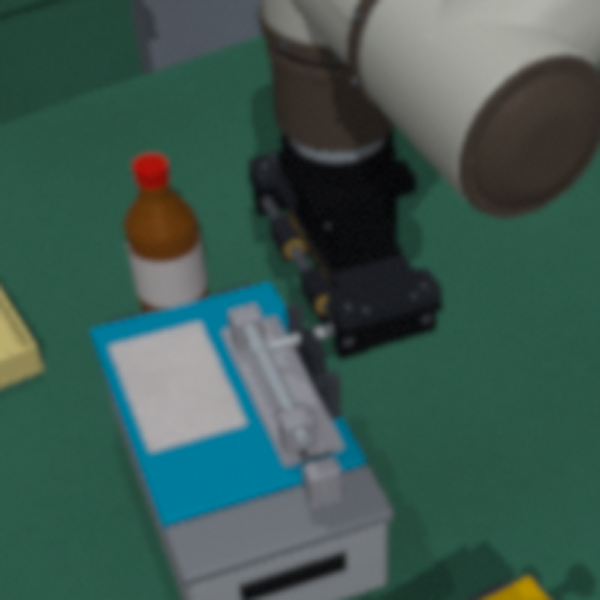

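```bash
python3 -m crank '[{"delta_rot":[0,0,0],"linear":[0,0,0],"gripper":0},{"delta_rot":[0,0,0],"linear":[0,0,0],"gripper":0}]'
```

```text
time_s: 4.55
tcp_pos: [0.4946, -0.2157, 0.1035]
ee_rot: [[0.981, -0.193, -0.0], [-0.193, -0.981, 0.0], [-0.0, -0.0, -1.0]]
wrist_force: [0.6, 0.4, -0.0]
gripper_width: 0.231
```

```bash
python3 -m crank '[{"delta_rot":[0,0,0],"linear":[0.0003,0,-0.0061],"gripper":0},{"delta_rot":[0,0,0],"linear":[0.0008,0,-0.0061],"gripper":0},{"delta_rot":[0,0,0],"linear":[0.0013,0,-0.006],"gripper":0},{"delta_rot":[0,0,0],"linear":[0.0018,0,-0.0058],"gripper":0},{"delta_rot":[0,0,0],"linear":[0,0,0],"gripper":0}]'
python3 - <<'E'
from h import *
from station import r,capture
c=capture("scene")
cv2.imwrite("pics/scene4.png",cv2.resize(c["img"][40:240,150:350],None,fx=3,fy=3,interpolation=cv2.INTER_CUBIC))
E
```

```text
time_s: 5.18
tcp_pos: [0.4988, -0.2166, 0.128]
ee_rot: [[0.981, -0.194, 0.0], [-0.194, -0.981, 0.0], [0.0, -0.0, -1.0]]
wrist_force: [-0.8, -0.1, -2.3]
gripper_width: 0.228
```

View pics/scene4.png

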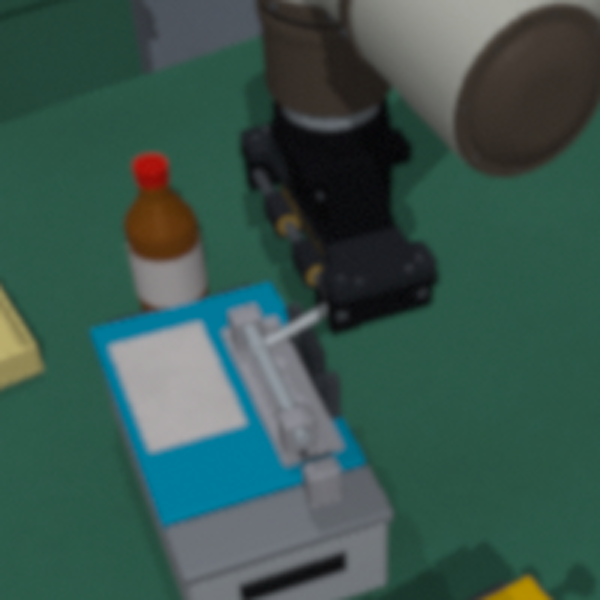

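The handle now rises with the gripper: the stem runs up from (270,343) to (325,308) in the crop, and forces are small. I'll continue the arc to about 50°.

```bash
python3 -m crank '[{"delta_rot":[0,0,0],"linear":[0.0023,0,-0.0056],"gripper":0},{"delta_rot":[0,0,0],"linear":[0.0028,0,-0.0054],"gripper":0},{"delta_rot":[0,0,0],"linear":[0.0033,0,-0.0052],"gripper":0},{"delta_rot":[0,0,0],"linear":[0.0037,0,-0.0049],"gripper":0},{"delta_rot":[0,0,0],"linear":[0.0041,0,-0.0045],"gripper":0},{"delta_rot":[0,0,0],"linear":[0.0045,0,-0.0041],"gripper":0},{"delta_rot":[0,0,0],"linear":[0,0,0],"gripper":0},{"delta_rot":[0,0,0],"linear":[0,0,0],"gripper":0}]'
python3 - <<'E'
from h import *
from station import r,capture
print(r.sense()["wrist_force"],r.sense()["tcp_pos"])
c=capture("scene")
cv2.imwrite("pics/scene5.png",cv2.resize(c["img"][40:240,150:350],None,fx=3,fy=3,interpolation=cv2.INTER_CUBIC))
E
```

```text
time_s: 6.22
tcp_pos: [0.5187, -0.2207, 0.1573]
ee_rot: [[0.981, -0.194, -0.001], [-0.194, -0.981, -0.0], [-0.001, 0.0, -1.0]]
wrist_force: [-2.9, 1.3, 1.6]
gripper_width: 0.234
[-2.919   1.2707  1.5645] [ 0.5187 -0.2207  0.1573]
```

View pics/scene5.png

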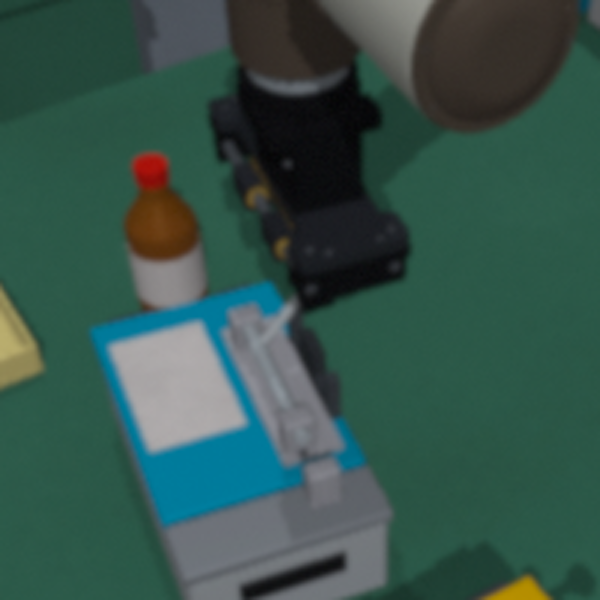

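```bash
python3 -m crank '[{"delta_rot":[0,0,0],"linear":[0,-0.005,0],"gripper":0},{"delta_rot":[0,0,0],"linear":[0,-0.005,0],"gripper":0},{"delta_rot":[0,0,0],"linear":[0,-0.005,0],"gripper":0},{"delta_rot":[0,0,0],"linear":[0,-0.005,0],"gripper":0},{"delta_rot":[0,0,0],"linear":[0,-0.005,0],"gripper":0}]';python3 -m crank '[{"delta_rot":[0,0,0],"linear":[0,-0.005,0],"gripper":0},{"delta_rot":[0,0,0],"linear":[0,-0.005,0],"gripper":0},{"delta_rot":[0,0,0],"linear":[0,-0.005,0],"gripper":0},{"delta_rot":[0,0,0],"linear":[0,-0.005,0],"gripper":0},{"delta_rot":[0,0,0],"linear":[0,-0.005,0],"gripper":0},{"delta_rot":[0,0,0],"linear":[0,0,0],"gripper":0}]'
python3 - <<'E'
from h import *
from station import r,capture
s=r.sense();print(s["ee_rot"].T@s["wrist_force"])
c=capture("scene")
cv2.imwrite("pics/scene6.png",cv2.resize(c["img"][40:240,150:350],None,fx=3,fy=3,interpolation=cv2.INTER_CUBIC))
E
```

```text
time_s: 6.9
tcp_pos: [0.5239, -0.1957, 0.1573]
ee_rot: [[0.981, -0.193, -0.0], [-0.193, -0.981, -0.0], [-0.0, 0.0, -1.0]]
wrist_force: [-4.1, -0.7, 1.4]
gripper_width: 0.233
time_s: 7.65
tcp_pos: [0.529, -0.1708, 0.1572]
ee_rot: [[0.981, -0.193, 0.0], [-0.193, -0.981, 0.001], [0.0, -0.001, -1.0]]
wrist_force: [-3.1, 2.1, 1.6]
gripper_width: 0.23
[-3.4165 -1.4868 -1.5795]
```

View pics/scene6.png

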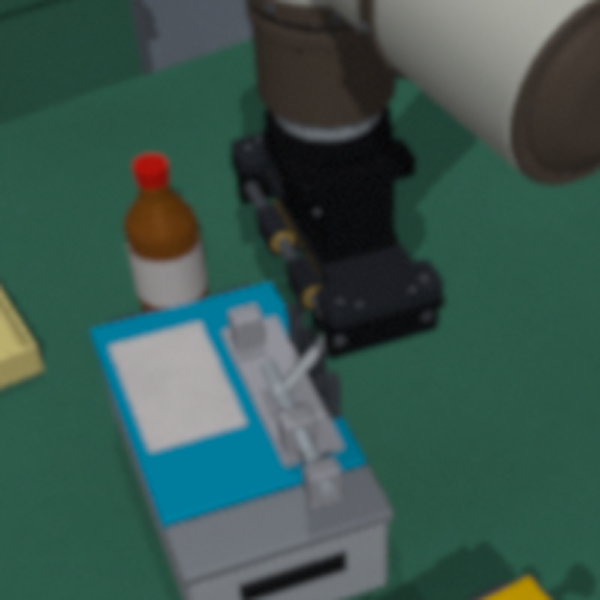

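The bolt has moved about 51 mm and passes through the keeper at crop (322,480). Next I'll creep in small steps to feel for the end stop.

```bash
for i in 1 2 3; do :; done; python3 -m crank '[{"delta_rot":[0,0,0],"linear":[0,-0.0015,0],"gripper":0},{"delta_rot":[0,0,0],"linear":[0,-0.0015,0],"gripper":0},{"delta_rot":[0,0,0],"linear":[0,0,0],"gripper":0}]'
```

```text
time_s: 8.07
tcp_pos: [0.5294, -0.1687, 0.1572]
ee_rot: [[0.981, -0.194, 0.0], [-0.194, -0.981, -0.0], [0.0, 0.0, -1.0]]
wrist_force: [-3.2, -1.4, -0.1]
gripper_width: 0.232
```

```bash
python3 -m crank '[{"delta_rot":[0,0,0],"linear":[0,-0.0015,0],"gripper":0},{"delta_rot":[0,0,0],"linear":[0,0,0],"gripper":0}]'
```

```text
time_s: 8.32
tcp_pos: [0.5297, -0.1672, 0.1572]
ee_rot: [[0.981, -0.194, 0.0], [-0.194, -0.981, -0.0], [0.0, 0.0, -1.0]]
wrist_force: [-1.9, -1.7, -0.8]
gripper_width: 0.233
```

```bash
python3 -m crank '[{"delta_rot":[0,0,0],"linear":[-0.0045,0,0.0041],"gripper":0},{"delta_rot":[0,0,0],"linear":[-0.0041,0,0.0045],"gripper":0},{"delta_rot":[0,0,0],"linear":[-0.0037,0,0.0049],"gripper":0},{"delta_rot":[0,0,0],"linear":[-0.0033,0,0.0052],"gripper":0},{"delta_rot":[0,0,0],"linear":[-0.0028,0,0.0054],"gripper":0},{"delta_rot":[0,0,0],"linear":[0,0,0],"gripper":0}]'
python3 - <<'E'
from h import *
from station import r,capture
c=capture("scene")
cv2.imwrite("pics/scene7.png",cv2.resize(c["img"][40:240,150:350],None,fx=3,fy=3,interpolation=cv2.INTER_CUBIC))
E
```

```text
time_s: 9.07
tcp_pos: [0.512, -0.1635, 0.1328]
ee_rot: [[0.981, -0.193, 0.001], [-0.193, -0.981, -0.0], [0.001, -0.0, -1.0]]
wrist_force: [1.5, -0.7, 0.2]
gripper_width: 0.228
```

View pics/scene7.png

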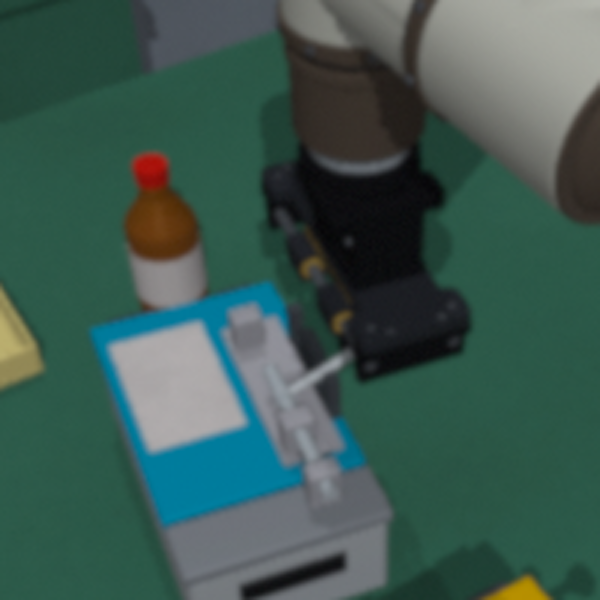

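The handle has swung below the land's clearance angle, to about 25°, with almost no force, so it is entering the home notch. I'll finish the arc.

```bash
python3 -m crank '[{"delta_rot":[0,0,0],"linear":[-0.0023,0,0.0056],"gripper":0},{"delta_rot":[0,0,0],"linear":[-0.0018,0,0.0058],"gripper":0},{"delta_rot":[0,0,0],"linear":[-0.0013,0,0.006],"gripper":0},{"delta_rot":[0,0,0],"linear":[-0.0008,0,0.0061],"gripper":0},{"delta_rot":[0,0,0],"linear":[-0.0003,0,0.006],"gripper":0},{"delta_rot":[0,0,0],"linear":[0,0,0],"gripper":0},{"delta_rot":[0,0,0],"linear":[0,0,0],"gripper":0}]'
python3 - <<'E'
from h import *
from station import r,capture
c=capture("scene")
cv2.imwrite("pics/scene8.png",cv2.resize(c["img"][40:240,150:350],None,fx=3,fy=3,interpolation=cv2.INTER_CUBIC))
E
```

```text
time_s: 10.0
tcp_pos: [0.5051, -0.1624, 0.1044]
ee_rot: [[0.981, -0.193, -0.0], [-0.193, -0.981, -0.0], [0.0, 0.0, -1.0]]
wrist_force: [0.3, 0.2, 6.4]
gripper_width: 0.229
```

View pics/scene8.png

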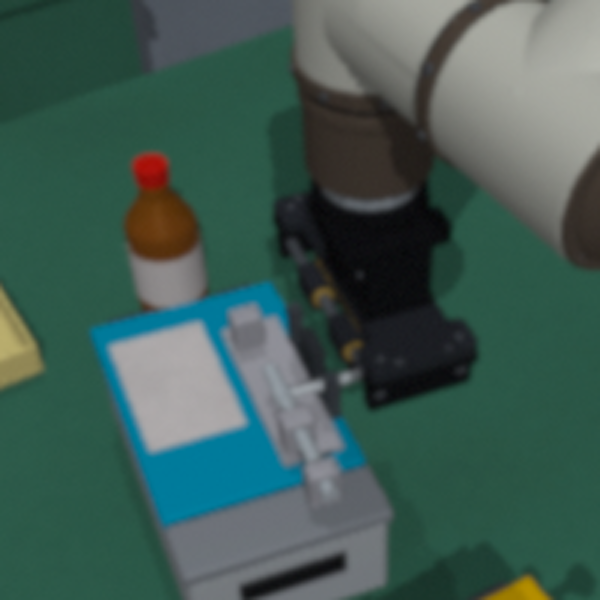

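The knob is back at its starting height (TCP z 0.104 against 0.1035), with 6 N upward as the handle rests at the bottom. I'll open and retreat upward.

```bash
python3 -m crank '[{"delta_rot":[0,0,0],"linear":[0,0,0],"gripper":30},{"delta_rot":[0,0,0],"linear":[0,0,0],"gripper":60},{"delta_rot":[0,0,0],"linear":[0,0,0],"gripper":100},{"delta_rot":[0,0,0],"linear":[0,0,0],"gripper":100},{"delta_rot":[0,0,0],"linear":[0,0,0],"gripper":100},{"delta_rot":[0,0,0],"linear":[0,0,0],"gripper":100}]'; python3 -m crank '[{"delta_rot":[0,0,0],"linear":[0,0,-0.02],"gripper":100},{"delta_rot":[0,0,0],"linear":[0,0,-0.03],"gripper":100},{"delta_rot":[0,0,0],"linear":[0,0,-0.03],"gripper":100},{"delta_rot":[0,0,0],"linear":[0,0,-0.05],"gripper":100},{"delta_rot":[0,0,0],"linear":[-0.05,0,0],"gripper":100},{"delta_rot":[0,0,0],"linear":[-0.05,0,0],"gripper":100},{"delta_rot":[0,0,0],"linear":[0,0,0],"gripper":100},{"delta_rot":[0,0,0],"linear":[0,0,0],"gripper":100}]'
python3 - <<'E'
from h import *
from station import r,capture
for n in ("scene","top"):
    c=capture(n); np.savez(f"pics/{n}9.npz",**c)
    cr=c["img"][40:240,150:350] if n=="scene" else c["img"]
    cv2.imwrite(f"pics/{n}9.png",cv2.resize(cr,None,fx=3,fy=3,interpolation=cv2.INTER_CUBIC) if n=="scene" else cr)
E
```

```text
time_s: 10.8
tcp_pos: [0.5051, -0.1623, 0.1036]
ee_rot: [[0.981, -0.194, -0.0], [-0.194, -0.981, 0.0], [-0.0, -0.0, -1.0]]
wrist_force: [0.0, 0.1, -0.1]
gripper_width: 0.782
time_s: 11.8
tcp_pos: [0.4076, -0.143, 0.2342]
ee_rot: [[0.981, -0.193, 0.002], [-0.193, -0.981, -0.0], [0.002, -0.0, -1.0]]
wrist_force: [0.4, -0.5, -0.5]
gripper_width: 1.0
```

View pics/scene9.png

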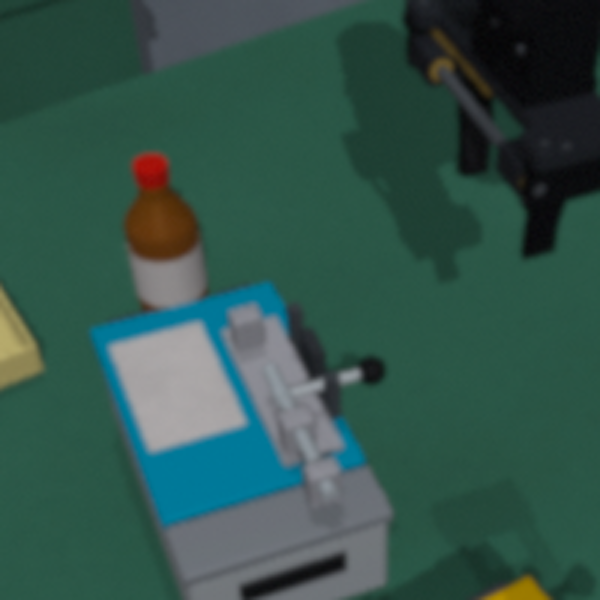

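View pics/top9.png

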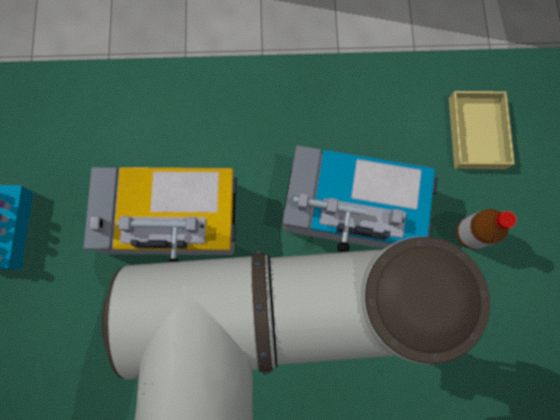

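Run:
```python
from h import *
R={}
for n,roi in(("scene",(155,170,268,282)),("top",(238,254,336,352))):
    c=dict(np.load(f"pics/{n}9.npz"));im=c["img"];a,b,p,q=roi
    m=np.zeros(im.shape[:2],bool);m[a:b,p:q]=im[a:b,p:q].max(2)<45
    bl=max(blobs(im,m,8),key=lambda t:t[1][4]);print(n,bl);R[n]=(c,bl[0])
k,e=tri([ray(R[n][0],*R[n][1]) for n in R]);print("knob",k,e)
d=k-[0.4932,-0.2143,0.1211];print("along box y",d@[0.192,0.981,0],"x",d@[0.981,-0.192,0],"dz",d[2])
```

```text
scene ((np.float64(273.7), np.float64(163.0)), (np.int32(270), np.int32(159), np.int32(8), np.int32(9), np.int32(50)))
top ((np.float64(342.8), np.float64(246.8)), (np.int32(337), np.int32(243), np.int32(13), np.int32(9), np.int32(94)))
knob [ 0.5048 -0.162   0.1222] [np.float64(0.00018151655529706875), np.float64(0.0001815165552970315)]
along box y 0.05353576189464338 x 0.0013114101930355746 dz 0.0010936765762936673
```

```bash
python3 -c "
from station import r,workorder
s=r.sense();print(s['time_s'],s['wrist_force']);print(workorder.finish_job())"
```

```text
11.9 [-0.01773041  0.00784456 -0.32765315]
the job is handed in; nothing more can be done
None
```

The turquoise-lidded box is locked, and I handed the job in at 11.9 s. I gripped the knob along the box's y axis and swung the handle up about 50°. I then slid the bolt about 54 mm through the keeper, swung the handle down into the home notch, let go and moved clear.

- **Knob position:** two views put the knob 53.5 mm further along box y and level with its start height to within 1 mm. That is a slide of at least 0.0535 m, inside the home notch (0.049 to 0.06). I never felt the end stop, so the bolt may be a few millimetres short of it.
- **Bolt and keeper:** the last scene picture shows the bolt through the keeper and the handle down.
- **Forces:** readings stayed at about 6 N or less at the wrist, and were near zero after release.
- **Yellow box:** I did not touch it. Its bolt looks the same in the top view, but the arm partly hides its knob there and I did not re-measure it.
- **Disagreement:** the gripper read about 20 mm on the 22 mm knob. The grip still held throughout.

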